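# Set up the vial check on the light panel

### The arm

A 6-joint arm with a two-finger parallel gripper is mounted at the origin on the work surface. World frame = base frame: x ahead of the robot, y to its left, z up, the work surface at z = 0. Lengths are in mm, angles in degrees, forces in N, time in s.
With the tool pointing down it reaches from about 300 to 850 mm from the base axis. Payload 4.2 kg.
Tool frame: the origin (TCP) lies midway between the tips of the shut fingers; the grasp point (between the pads) lies 19 mm behind it; x points along the fingers, y is the direction in which the jaws open and shut, and the axes are right-handed (so a half turn about x gives the same grasp; the last joint's range is limited). The gripper opens to 91 mm and grips with 3 to 60 N. Pads are 32 mm wide; open, the fingers measure 118 mm over their backs; the gripper's body (76 mm by 178 mm) begins 60 mm behind the grasp point.
Start: joints at [69.958, 18.312, 89.639, -0, 72.044, -1.146], TCP at [186.219, 544.027, 213.976] pointing down, gripper open.
Joint ranges: [-177.97, 177.97], [-48.28, 115.42], [12.27, 149.76], [-77.06, 257.06], [2.81, 150.46], [-146.56, 146.56]. Speed limits (degrees/s): [147.25, 147.25, 180, 180, 180, 180].

### API

Orientations are given as [roll, pitch, yaw] about the fixed x, y, z axes, in that order (R = Rz(yaw) Ry(pitch) Rx(roll)).
In Python, from workcell import env gives the robot as it stands.
- The arm moves only by the shell command python3 -m handwheel 'ROWS' [FORCE]. ROWS is text: rows parted by semicolons, each of 7 numbers parted by spaces: the turn, a rotation vector about the tool's x, y, z in degrees, then the shift along the tool's x, y, z in m, then the finger opening in m, from 0 to 0.0912. In form: rx ry rz x y z grip; .... A call has 1 to 12 rows; each row is the pose to reach, as a shift and turn from the pose commanded when the call began, along the tool's axes at that moment; what a row does not reach only later rows make up. A row lasts 1/12 s, in which the tool goes at most 41.7 mm and 7.16 degrees, less where a joint would pass 70% of its speed; a pose out of reach is approached as far as the arm can. A call with a gripper value outside its range is refused whole. The fingers move at their own pace and stop on an object; FORCE is the grip in N (left out, the last holds). Time passes only in rows, so rows that repeat a pose let the fingers close. It gives the time, the measured TCP pose, the force and the opening at its end, in the units of the state.
- env.state(): the state, without advancing time (a new reading comes with each control period).
- env.grab_frame(name): name is "scene" or "top" or "wrist"; returns the picture (480x640x3 uint8, red, green, blue); there is no depth.
- env.get_calibration(name): a dict with "mtx" (3x3 intrinsics, pixels), "k1" (the pictures are not rectified: a ray, as slopes to the right and down, at radius r is drawn at 1 + k1 r^2 times it, then the intrinsics apply), "T" (4x4, takes a point from camera to world coordinates); the wrist camera has in their place "hand_eye" (4x4, takes a point from camera to tool coordinates, whose origin is the TCP and whose axes are the tool frame's). Camera axes: x right, y up, looking along -z (the intrinsics and any distortion apply to the point x, -y, -z); pixel columns grow to the right and rows downward; lengths in mm; the calibration is good to about 2 mm. A picture is of the moment at which its call begins: read the wrist's pose just before it. get_calibration takes no time and is no camera call.
- env.job_done(): hands the job in, once; it reports no verdict.
The state is a dict: "time_s": time; "qpos": joint angles; "qvel": joint speeds; "effort": joint torques, N m; "ee_pos": TCP position; "ee_rot": TCP orientation; "force": force on the tool from outside, world axes, zero at the start; "torque": the same for the moment, N m; "gripper_width": finger opening in mm.
Only numpy, scipy, OpenCV 4.12 (cv2) and the standard library are available. Lean on these libraries where they do the work, as an engineer would, in place of code of your own. Each camera call takes 0.05 s, during which the arm holds its last target. There are 200 camera calls.

### The job

Set up the light panel for checking the samples: first lay the two slide boxes that were left on it flat beside each other on the green bench mat. Then unhook every vial caddy hanging on the drying board (lift it, bring the keyholes over the screw heads, pull it off) and stand them all upright on the white lit surface. Once they all stand there, slide the dimmer up to the green mark, and leave the other things on the bench as they are.

Things in the scene. Friction and masses are not known exactly. Their poses are not given: they have to be found in the camera images.
- drying_board: Drying board, fixed: clear upright 370 mm wide, top at 170 mm, on a steel drip tray 130 (x) x 380 (y) mm, lip 12 mm high, floor 6 mm. Origin: centre of the tray's underside; z up, y along the board, whose front face is at x = 35 mm and faces -x (about to the robot). Up to three caddies hang side by side at y = -115, 0, 115 mm, origin at x = -3, z = 30 mm, yaw as the board.
- board_screws (a point): Board's front face midway along, at screw height, axes as the board's. Screws stick out to -x in pairs, 26 mm either side of each hanging place: shank 8 mm thick, 8 long, head 16 wide, 4 thick. To free a caddy: lift it 28 mm (within 3) so that the heads stand in the round holes, pull it straight to -x by over 15 mm; after 85 mm it is clear of its neighbours.
- caddy_a: Blue vial caddy, hung on the drying board or absent; 90 (y) x 73 (x) x 145 (z) mm, 0.26 kg, four vials (tops at 87 mm). Origin: centre of underside; z up, front to -x. Back plate at x = 31 to 35 mm, 122 high, with 3 mm bumpers behind; keyholes at y = -26 and 26: slot 10 wide, closed end at z = 110, opening at z = 90 into a 24 mm round hole centred at z = 78. Handle: point.
- caddy_a_handle (a point): Middle of the top of the caddy's handle, an upright tab 12 mm thick (y) and 40 mm long (x), clear of the vials for 58 mm below this point: pinch it across y. It is 145 mm straight above the caddy's origin; same axes.
- caddy_b: Orange vial caddy, hung on the drying board or absent; 90 (y) x 73 (x) x 145 (z) mm, 0.26 kg, four vials (tops at 87 mm). Origin: centre of underside; z up, front to -x. Back plate at x = 31 to 35 mm, 122 high, with 3 mm bumpers behind; keyholes at y = -26 and 26: slot 10 wide, closed end at z = 110, opening at z = 90 into a 24 mm round hole centred at z = 78. Handle: point.
- caddy_b_handle (a point): Middle of the top of the caddy's handle, an upright tab 12 mm thick (y) and 40 mm long (x), clear of the vials for 58 mm below this point: pinch it across y. It is 145 mm straight above the caddy's origin; same axes.
- caddy_c: Grey vial caddy, hung on the drying board or absent; 90 (y) x 73 (x) x 145 (z) mm, 0.26 kg, four vials (tops at 87 mm). Origin: centre of underside; z up, front to -x. Back plate at x = 31 to 35 mm, 122 high, with 3 mm bumpers behind; keyholes at y = -26 and 26: slot 10 wide, closed end at z = 110, opening at z = 90 into a 24 mm round hole centred at z = 78. Handle: point.
- caddy_c_handle (a point): Middle of the top of the caddy's handle, an upright tab 12 mm thick (y) and 40 mm long (x), clear of the vials for 58 mm below this point: pinch it across y. It is 145 mm straight above the caddy's origin; same axes.
- light_panel: Light panel, fixed: a grey case 250 (x) x 380 (y) x 24 mm lying on the bench. Origin: centre of its underside, z up. The white lit surface takes up x = -52 to +120 mm and y = -181 to +181 mm, top at z = 25 mm; the control strip with the dimmer lies along its -x edge (robot side).
- lit_centre (a point): Centre of the white lit surface (172 mm in x by 362 mm in y), on its top; axes as the light panel's.
- dimmer (a joint): Dimmer slider on the control strip of the light panel, 0 to 0.12 m, growing towards the panel's +y; it stays where it is left (about 1.5 N friction). At the green mark it reads 0.085. It starts at 0 to 0.045.
- dimmer_top (a point): Centre of the top of the black slider cap, a block 26 (panel x) x 20 (panel y) x 36 mm high with a white line across its middle; the strip is 36 mm below this point.
- dimmer_mark (a point): Middle of the green line across the dimmer's track, on the strip's surface: the white line of the cap belongs above it.
- slide_box_a: Yellow slide box 100 (x) x 58 (y) x 40 mm (z), about 0.16 kg, lying on the lit surface at the start. Origin: centre of its underside. Pinch it across y.
- slide_box_b: Red slide box, the same size, mass and origin as the yellow one, also on the lit surface at the start.
- bench_mat: Green bench mat, fixed, 150 (x) x 220 (y) mm, 3 mm thick. Origin: centre of its underside. Room for both slide boxes side by side, 110 mm apart along y.
- petri_stack: Stack of three petri dishes, 98 mm across, 45 mm high, standing on the bench; not part of the job.
- reagent_bottle: Amber bottle, 60 mm across, 120 mm high, standing on the bench; not part of the job.
- spare_vial: Single vial standing on the bench, 24 mm across, 72 mm high; not part of the job.
- slide_carton: Open cardboard carton of glass slides, 85 x 85 x 45 mm; not part of the job.
There are look-alikes about, which are no part of the job. Leave any turquoise look-alike of the caddy_b alone.

How it is judged:
By the outcome, as a careful person would: the job done as asked, in the order asked, and still so for the second after the job is handed in, with the robot touching nothing.
Of caddy_a, caddy_b, caddy_c only 2 to 3 are there at a start; the rules pass over those that are not, and their reading is None.
At some moment in a run one of slide_box_a, slide_box_b may be knocked a few centimetres aside while the robot is not near it.
Once in a run the grip may slacken for a moment while it holds something.
It also fails if it takes over 210 s, if anything falls off the work surface, if the arm or the gripper's body presses on something with over 40 N, if the wrist force passes 120 N, or if a joint passes its speed limit or range.

## Working session

There is one attempt and no reset: what is moved stays moved. The work goes in short steps, Python scripts to look and compute and a shell command to move; the robot and the scene stay as the last step left them, time stands still between calls to the robot, and variables do not carry over. Pictures are saved under pics/ and viewed, on a budget of 14 in all, crops included, one or two more only if the job needs it, and the job is handed in when it is done.

```bash
mkdir -p pics; ls; python3 - <<'E'
from workcell import env
import cv2
print(env.state())
for n in("scene","top","wrist"):
    c=env.get_calibration(n); print(n,{k:(v.tolist() if hasattr(v,'tolist') else v) for k,v in c.items()})
    if n!="wrist": cv2.imwrite(f"pics/{n}0.png",env.grab_frame(n)[:,:,::-1])
E
```

```text
pics
{'time_s': 0.0, 'qpos': array([ 6.99586485e+01,  1.83513968e+01,  8.97055512e+01, -6.67187442e-04,
        7.20421734e+01, -1.14733979e+00]), 'qvel': array([ 0.09829694, -0.0223084 ,  0.01633913, -0.03315122,  0.06406845,
        0.03004562]), 'effort': array([ 3.52968142e-03, -4.12465882e+01, -2.31981504e+01,  7.28988857e-02,
        4.57502611e-02, -1.54519321e-04]), 'ee_pos': array([186.04411164, 543.55279566, 213.12850641]), 'ee_rot': array([ -90.7806799 ,   89.90087662, -109.67448537]), 'force': array([ 0.6104388 , -0.05167969,  0.39889392]), 'torque': array([-0.01030968,  0.01011463,  0.02501088]), 'gripper_width': 90.78719141167282}
scene {'mtx': [[565.5319858541855, 0.0, 320.7366906745595], [0.0, 565.5319858541855, 237.8613534553612], [0.0, 0.0, 1.0]], 'k1': -0.05151950983773382, 'T': [[-0.6694808948524341, -0.4916752343538241, 0.556822049986076, 1282.9861250779804], [0.7427691573600225, -0.43355391753748296, 0.5102205204248291, 747.935700844417], [-0.009450412809292588, 0.7551731354537272, 0.6554572641955541, 970.0640884002676], [0.0, 0.0, 0.0, 1.0]]}
top {'mtx': [[544.
[... 175 characters left out ...]
901907, -0.19880750646738632, 308.25496142001873], [-0.9995274801896932, -0.030201526207970918, 0.005717006240330328, 94.11398336089447], [-0.0004041595354502317, 0.19888927935713813, 0.9800218830270414, 1307.1572797891026], [0.0, 0.0, 0.0, 1.0]]}
wrist {'mtx': [[399.465410102697, 0.0, 321.75970745774055], [0.0, 399.465410102697, 243.75827310765564], [0.0, 0.0, 1.0]], 'k1': -0.09245986349659602, 'hand_eye': [[0.0001451520684079511, 0.23562281603640658, -0.9718445696169474, -170.58427483364565], [0.9999999833599448, 7.319092725634406e-05, 0.00016710235716509999, -0.1874841298999952], [0.00011050333316102525, -0.9718445777006532, -0.2356228014918155, -66.20862326295271], [0.0, 0.0, 0.0, 1.0]]}
```

View pics/top0.png

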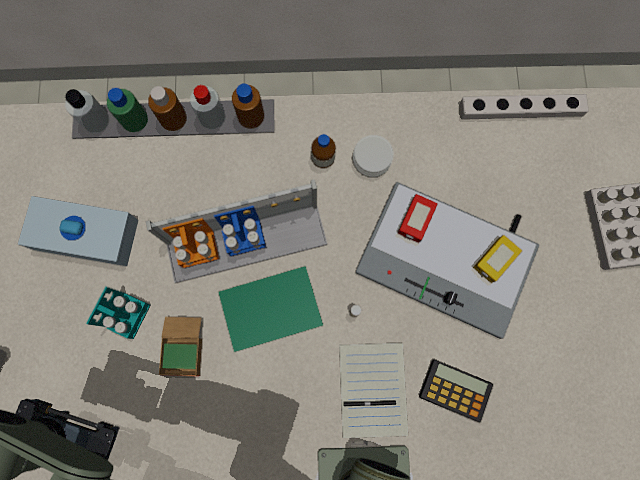

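View pics/scene0.png

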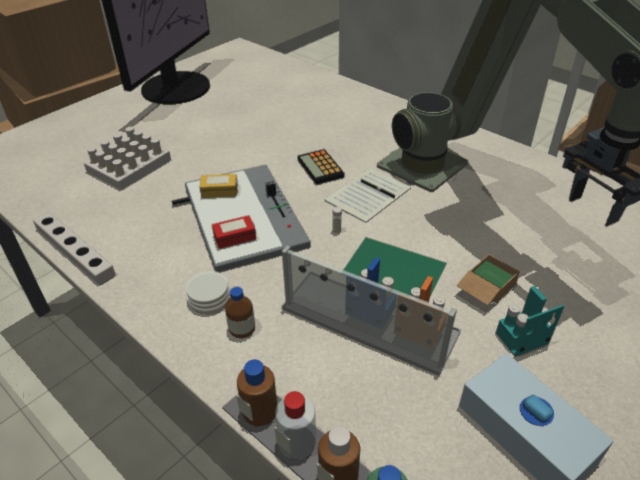

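The top view shows the orange caddy at (193,245), blue caddy at (240,230), and a free third hook at right (285,200). The turquoise decoy is at (120,312). The red box is at (417,218), the yellow at (499,258), the dimmer cap at (450,297), the green mark near (425,287) and the mat at (270,308). Next, a crop for precise corners.

```bash
cat > h.py <<'E'
from workcell import env
import numpy as np, cv2
from scipy.spatial.transform import Rotation as R
from scipy.optimize import least_squares
def cam(n,st=None):
    c=env.get_calibration(n)
    if n=="wrist":
        st=st or env.state(); T=np.eye(4); T[:3,:3]=R.from_euler('xyz',st['ee_rot'],degrees=True).as_matrix(); T[:3,3]=st['ee_pos']
        T=T@np.array(c['hand_eye'])
    else: T=np.array(c['T'])
    return np.array(c['mtx']),c['k1'],T
def rays(C,px):
    K,k1,T=C
    p=cv2.undistortPoints(np.float64(px).reshape(-1,1,2),K,np.array([k1,0,0,0,0.])).reshape(-1,2)
    d=np.c_[p[:,0],-p[:,1],-np.ones(len(p))]@T[:3,:3].T
    return T[:3,3],d
def onplane(C,px,z):
    o,d=rays(C,px); return o+d*((z-o[2])/d[:,2])[:,None]
def proj(C,P):
    K,k1,T=C; q=(np.float64(P).reshape(-1,3)-T[:3,3])@T[:3,:3]; q=q*[1,-1,-1]
    return cv2.projectPoints(q,np.zeros(3),np.zeros(3),K,np.array([k1,0,0,0,0.]))[0].reshape(-1,2)
def fit(C,obj,px,z0,x0):
    # fit x,y,yaw of an object of known geometry standing at height z0
    obj=np.float64(obj); 
    def P(v): return obj@R.from_euler('z',v[2],degrees=True).as_matrix().T+[v[0],v[1],z0]
    r=least_squares(lambda v:(proj(C,P(v))-px).ravel(),x0,x_scale=[10,10,1])
    return r.x, np.abs(r.fun).max()
def tool(st=None):
    st=st or env.state(); return np.array(st['ee_pos']),R.from_euler('xyz',st['ee_rot'],degrees=True)
def go(p,yaw=None):
    """shift (m, tool axes) and rotvec (deg) to reach TCP p, pointing down, jaw axis along world yaw (deg)"""
    p0,r0=tool()
    if yaw is not None:
        best=None
        for k in(0,180):
            a=np.radians(yaw+k); X=np.array([0,0,-1.]);Y=np.array([np.cos(a),np.sin(a),0]);Z=np.cross(X,Y)
            v=(r0.inv()*R.from_matrix(np.c_[X,Y,Z])).as_rotvec(degrees=True)
            if best is None or np.linalg.norm(v)<np.linalg.norm(best): best=v
    else: best=np.zeros(3)
    s=r0.inv().apply(np.float64(p)-p0)/1000
    print("turn",best.round(2),"shift",s.round(4)); return best,s
E
python3 - <<'E'
import cv2
im=cv2.imread('pics/top0.png')
a=im[180:350,140:330]; b=im[175:345,350:540]
o=cv2.hconcat([cv2.resize(t,None,fx=2.1,fy=3.3,interpolation=cv2.INTER_CUBIC) for t in(a,b)])
a=cv2.resize(a,(399*1,357),interpolation=cv2.INTER_CUBIC);b=cv2.resize(b,(399,357),interpolation=cv2.INTER_CUBIC)
s=cv2.imread('pics/scene0.png')[240:370,270:470]; s=cv2.resize(s,(798,519),interpolation=cv2.INTER_CUBIC)
cv2.imwrite('pics/c1.png',cv2.hconcat([a,b]))
import numpy as np
from h import *
C=cam('top'); hsv=cv2.cvtColor(im,cv2.COLOR_BGR2HSV)
def seg(lo,hi,box):
    m=cv2.inRange(hsv,np.array(lo),np.array(hi)); k=np.zeros_like(m); k[box[1]:box[3],box[0]:box[2]]=255
    m&=k; cs=cv2.findContours(m,0,1)[0]; c=cv2.convexHull(max(cs,key=cv2.contourArea)); return c
mat=seg((65,100,40),(90,255,255),(215,260,330,355)); print('mat',cv2.approxPolyDP(mat,4,True).reshape(-1,2).tolist())
for n,lo,hi,bx in(('red',(0,120,80),(8,255,255),(390,185,450,250)),('yel',(18,100,80),(32,255,255),(465,225,530,290))):
    c=seg(lo,hi,bx); print(n,cv2.approxPolyDP(c,2,True).reshape(-1,2).tolist())
E
```

```text
mat [[305, 267], [322, 324], [234, 350], [219, 292]]
red [[416, 194], [436, 203], [421, 239], [400, 230]]
yel [[504, 235], [521, 251], [495, 280], [480, 268], [478, 263]]
```

View pics/c1.png

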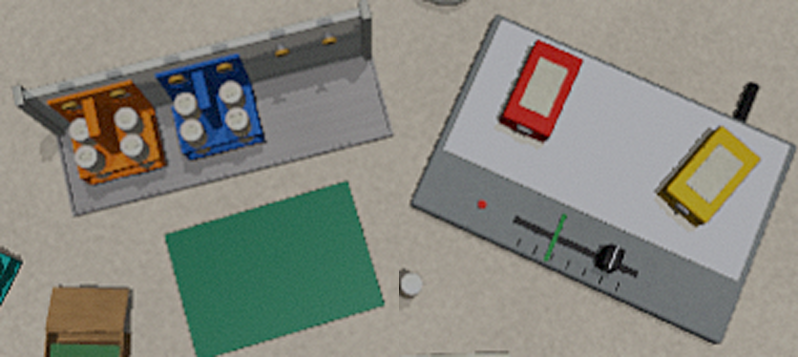

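The crop (2.1x) confirms blue and orange hang at the left and middle places. The third place is empty, with its screws at crop (282,52) and (330,41). The lit surface's corners in the crop are (499,18), (790,150), (740,280) and (443,150). Fitting poses now.

```bash
python3 - <<'E'
from h import *
C=cam('top')
r=lambda p:[((x-399)/2.1+350,y/2.1+175) for x,y in p]; l=lambda p:[(x/2.1+140,y/2.1+180) for x,y in p]
pan,e=fit(C,[[120,181,25],[120,-181,25],[-52,-181,25],[-52,181,25]],r([(499,18),(790,150),(740,280),(443,150)]),0,[500,-200,-20]);print('panel',pan,e)
m,e=fit(C,[[75,110,3],[75,-110,3],[-75,-110,3],[-75,110,3]],[[219,292],[305,267],[322,324],[234,350]],0,[300,100,20]);print('mat',m,e)
b,e=fit(C,[[-65,190,12],[-65,-190,12]],l([(76,213),(391,135)]),0,[450,150,15]);print('board',b,e)
for y in(115,0):print('handle px',(proj(C,R.from_euler('z',b[2],degrees=True).apply([[-3,y,175]])+[b[0],b[1],0])-[140,180])*2.1)
print('cap',onplane(C,r([(608,258)]),60),'mark',onplane(C,r([(556,237)]),24))
print('red',onplane(C,[[416, 194], [436, 203],[421,239],[400,230]],65).round(0).tolist())
print('yel',onplane(C,[[504, 235], [521, 251], [495, 280],[478,263]],65).round(0).tolist())
print('bottle,petri,vial,carton',onplane(C,[(323,160),(373,157),(354,312),(181,350)],20).round())
print(env.get_calibration('wrist')['hand_eye'])
E
```

```text
panel [ 529.22659661 -225.62567448  -26.48995691] 1.8998068108315351
mat [425.69928357 205.33847918  14.6686304 ] 1.6851848396391915
board [598.46371717 261.62832839  12.39387343] 1.6712693752687642
handle px [[ 91.54180409 115.52321493]]
handle px [[201.85481312  88.59054261]]
cap [[ 430.58334167 -211.80378561   60.        ]] mark [[ 459.70116764 -163.61976841   24.        ]]
red [[679.0, -150.0, 65.0], [656.0, -196.0, 65.0], [570.0, -155.0, 65.0], [593.0, -107.0, 65.0]]
yel [[573.0, -350.0, 65.0], [534.0, -387.0, 65.0], [468.0, -319.0, 65.0], [509.0, -283.0, 65.0]]
bottle,petri,vial,carton [[788.  67.  20.]
 [792. -58.  20.]
 [408.   6.  20.]
 [332. 413.  20.]]
[[ 1.45152068e-04  2.35622816e-01 -9.71844570e-01 -1.70584275e+02]
 [ 9.99999983e-01  7.31909273e-05  1.67102357e-04 -1.87484130e-01]
 [ 1.10503333e-04 -9.71844578e-01 -2.35622801e-01 -6.62086233e+01]
 [ 0.00000000e+00  0.00000000e+00  0.00000000e+00  1.00000000e+00]]
```

```bash
python3 - <<'E'
from h import *
p,r=tool(); print(r.as_matrix().round(2))
go([600,-152,215],63.4); go([600,-152,215],-26.6)
E
```

```text
[[-0.    0.32  0.95]
 [-0.    0.95 -0.32]
 [-1.   -0.   -0.  ]]
turn [7.7  0.   0.09] shift [-0.001  -0.524   0.6169]
turn [-8.23e+01 -7.00e-02  7.00e-02] shift [-0.001  -0.524   0.6169]
```

```bash
python3 -m handwheel '3.8 0 0 0 -0.026 0.031 0.0912;7.7 0 0 0 -0.314 0.37 0.0912;7.7 0 0 0 -0.314 0.37 0.0912;7.7 0 0 0 -0.314 0.37 0.0912;7.7 0 0 0 -0.314 0.37 0.0912;7.7 0 0 0 -0.314 0.37 0.0912;7.7 0 0 0 -0.314 0.37 0.0912;7.7 0 0 0 -0.314 0.37 0.0912;7.7 0 0 0 -0.314 0.37 0.0912;7.7 0 0 0 -0.314 0.37 0.0912;7.7 0 0 0 -0.314 0.37 0.0912;7.7 0 0 0 -0.314 0.37 0.0912' 20; python3 -c "
from h import *
go([600,-152,215],63.4)"
```

```text
time_s: 1.1
ee_pos: [435.6, 124.1, 213.8]
ee_rot: [-45.2, 89.9, -71.9]
force: [-0.2, -0.2, -0.7]
gripper_width: 91.5
turn [-0.1   0.04  0.04] shift [-0.0009 -0.1728  0.2709]
```

```bash
python3 -m handwheel '0 0 0 0 -0.022 0.034 0.0912;0 0 0 0 -0.173 0.271 0.0912;0 0 0 0 -0.173 0.271 0.0912;0 0 0 0 -0.173 0.271 0.0912;0 0 0 0 -0.173 0.271 0.0912;0 0 0 0 -0.173 0.271 0.0912;0 0 0 0 -0.173 0.271 0.0912;0 0 0 0 -0.173 0.271 0.0912;0 0 0 0 -0.173 0.271 0.0912;0 0 0 0 -0.173 0.271 0.0912;0 0 0 0 -0.173 0.271 0.0912'; python3 - <<'E'
from h import *
st=env.state(); im=env.grab_frame('wrist')[:,:,::-1]; cv2.imwrite('pics/w1.png',im)
hsv=cv2.cvtColor(im,cv2.COLOR_BGR2HSV); C=cam('wrist',st)
for n,lo,hi in(('red',(0,120,60),(8,255,255)),('yel',(18,100,60),(32,255,255))):
    m=cv2.inRange(hsv,np.array(lo),np.array(hi)); c=cv2.convexHull(max(cv2.findContours(m,0,1)[0],key=cv2.contourArea)); p=cv2.approxPolyDP(c,3,True).reshape(-1,2); print(n,p.tolist(),onplane(C,p,65).round(0)[:,:2].tolist())
E
```

```text
time_s: 2.02
ee_pos: [598.7, -148.3, 213.3]
ee_rot: [174.2, 89.9, 147.6]
force: [0.6, -0.3, 0.2]
gripper_width: 91.2
red [[367, 201], [365, 303], [300, 304], [299, 201]] [[593.0, -105.0], [671.0, -144.0], [647.0, -194.0], [569.0, -154.0]]
yel [[66, 183], [78, 182], [133, 201], [119, 274], [53, 270]] [[467.0, -319.0], [472.0, -309.0], [507.0, -275.0], [554.0, -321.0], [524.0, -374.0]]
```

View pics/w1.png

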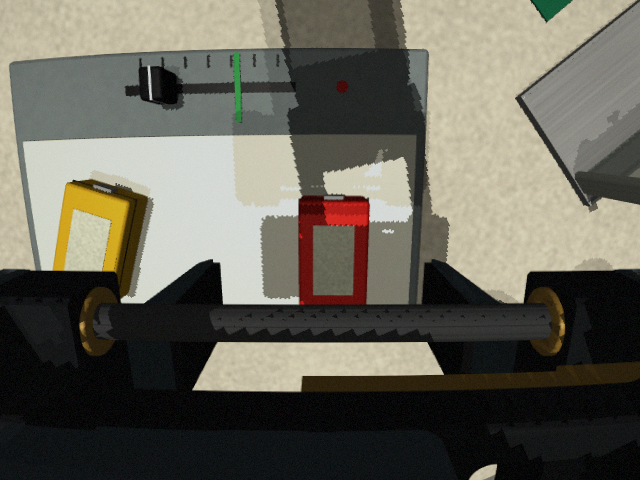

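The wrist view shows the red box's left edge at x≈300, right edge at x≈368 and near end at y≈201. This agrees with the top view: centre (624,-152), jaw yaw about 63.5.

```bash
python3 - <<'E'
from h import *
C=cam('wrist')
print(fit(C,[[-125,190,24],[-125,-190,24],[-52,-181,25],[-52,181,25]],[(428,50),(11,63),(24,142),(416,134)],0,[529,-225,-26]))
print('mark',onplane(C,[(238,87)],24),'cap',onplane(C,[(152,84)],60))
go([624,-152,120],63.5); go([624,-152,30],63.5)
E
```

```text
(array([ 533.19917936, -223.54458563,  -26.38744608]), np.float64(3.827134477280481))
mark [[ 460.49681446 -159.81333265   24.        ]] cap [[ 434.29829135 -215.08505509   60.        ]]
turn [-0.06 -0.09 -0.01] shift [0.0936 0.0076 0.0247]
turn [-0.06 -0.09 -0.01] shift [0.1836 0.0076 0.0248]
```

```bash
python3 -m handwheel '0 0 0 0.03 0.008 0.025 0.0912;0 0 0 0.06 0.008 0.025 0.0912;0 0 0 0.09 0.008 0.025 0.0912;0 0 0 0.12 0.008 0.025 0.0912;0 0 0 0.15 0.008 0.025 0.0912;0 0 0 0.17 0.008 0.025 0.0912;0 0 0 0.183 0.008 0.025 0.0912;0 0 0 0.183 0.008 0.025 0.0912;0 0 0 0.183 0.008 0.025 0.05;0 0 0 0.183 0.008 0.025 0.05;0 0 0 0.183 0.008 0.025 0.05;0 0 0 0.183 0.008 0.025 0.05' 30; python3 -c "
from h import *
print(tool()[0])"
```

```text
time_s: 3.07
ee_pos: [626.2, -152.9, 32.5]
ee_rot: [13.5, 89.8, -13.1]
force: [-0.2, -0.1, 1.1]
gripper_width: 67.4
[ 626.21590522 -152.8775264    32.52184884]
```

```bash
python3 -m handwheel '0 0 0 0 0 0 0.05;0 0 0 0 0 0 0.05;0 0 0 -0.03 0 0 0.05;0 0 0 -0.06 0 0 0.05;0 0 0 -0.10 0 0 0.05;0 0 0 -0.1 0 0 0.05' 30; python3 -c "
from h import *
print(tool()[0])
m=np.array([425.7,205.3]); Y=np.array([-np.sin(np.radians(14.67)),np.cos(np.radians(14.67))])
for s in(-55,55): print((m+s*Y)); go([*(m+s*Y),130],104.67)"
```

```text
time_s: 3.57
ee_pos: [629.7, -154.2, 139.1]
ee_rot: [11.7, 89.2, -14.9]
force: [2.9, -0.5, -0.5]
gripper_width: 58.1
[ 629.7455983  -154.21640014  139.10050007]
[439.62882973 152.09297319]
turn [-41.27   0.85   0.13] shift [ 0.0053  0.1887 -0.3073]
[411.77117027 258.50702681]
turn [-41.27   0.85   0.13] shift [ 0.0045  0.2714 -0.3798]
```

```bash
python3 -m handwheel '-5 0.4 0 0 0.015 -0.021 0.05;-10 0.85 0 0 0.037 -0.052 0.05;-16 0.85 0 0 0.06 -0.084 0.05;-22 0.85 0 0 0.083 -0.116 0.05;-28 0.85 0 0 0.106 -0.148 0.05;-34 0.85 0 0 0.129 -0.18 0.05;-41.3 0.85 0 0 0.152 -0.212 0.05;-41.3 0.85 0 0 0.175 -0.244 0.05;-41.3 0.85 0 0 0.198 -0.276 0.05;-41.3 0.85 0 0 0.221 -0.308 0.05;-41.3 0.85 0 0 0.244 -0.34 0.05;-41.3 0.85 0 0 0.262 -0.366 0.05' ; python3 -m handwheel '0 0 0 0 0.005 -0.01 0.05;0 0 0 0 0.005 -0.01 0.05'; python3 -c "
from h import *
print(tool()[0]);go([411.8,258.5,60],104.67);cv2.imwrite('pics/t1.png',env.grab_frame('top')[:,:,::-1][150:400,200:560])"
```

```text
time_s: 4.57
ee_pos: [413.9, 247.1, 131.0]
ee_rot: [156.4, 89.2, 171.2]
force: [-0.4, 0.1, -1.5]
gripper_width: 58.0
time_s: 4.73
ee_pos: [402.1, 248.1, 130.9]
ee_rot: [163.0, 89.1, 177.9]
force: [0.5, 0.3, -2.0]
gripper_width: 57.7
[402.08123168 248.1318557  130.90219657]
turn [ 0.25 -0.89 -0.27] shift [0.0707 0.0072 0.0132]
```

View pics/t1.png

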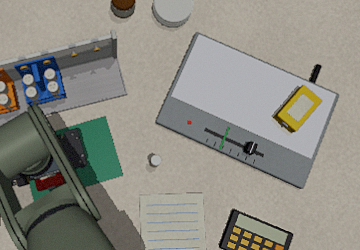

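The crop shows the red box held over the mat, and the yellow box still on the panel at crop (298,108). The rest looks unchanged.

```bash
python3 -m handwheel '0 -0.9 0 0.02 0.007 0.013 0.05;0 -0.9 0 0.05 0.007 0.013 0.05;0 -0.9 0 0.07 0.007 0.013 0.05;0 -0.9 0 0.07 0.007 0.013 0.05;0 -0.9 0 0.07 0.007 0.013 0.05;0 -0.9 0 0.07 0.007 0.013 0.05'; python3 -c "
from h import *
print(tool()[0]);go([411.8,258.5,11],104.67)"
```

```text
time_s: 5.28
ee_pos: [415.8, 257.3, 62.0]
ee_rot: [52.5, 89.6, 67.1]
force: [0.1, 0.3, -1.3]
gripper_width: 58.3
[415.78543395 257.3365272   61.98361947]
turn [-0.05  0.24 -0.32] shift [ 0.051   0.0019 -0.0038]
```

```bash
python3 -m handwheel '0 0 0 0.02 0.002 -0.004 0.05;0 0 0 0.035 0.002 -0.004 0.05;0 0 0 0.043 0.002 -0.004 0.05;0 0 0 0.047 0.002 -0.004 0.05;0 0 0 0.051 0.002 -0.004 0.05;0 0 0 0.051 0.002 -0.004 0.05;0 0 0 0.051 0.002 -0.004 0.05'
```

```text
time_s: 5.87
ee_pos: [410.6, 259.2, 10.6]
ee_rot: [57.3, 89.6, 72.0]
force: [0.3, 0.1, -0.9]
gripper_width: 57.6
```

```bash
python3 -m handwheel '0 0 0 0.001 0 0 0.05;0 0 0 0.002 0 0 0.05;0 0 0 0.002 0 0 0.05'; python3 -m handwheel '0 0 0 0 0 0 0.08;0 0 0 0 0 0 0.085;0 0 0 0 0 0 0.085;0 0 0 0 0 0 0.085;0 0 0 -0.02 0 0 0.085;0 0 0 -0.06 0 0 0.085;0 0 0 -0.1 0 0 0.0912;0 0 0 -0.14 0 0 0.0912;0 0 0 -0.18 0 0 0.0912;0 0 0 -0.2 0 0 0.0912;0 0 0 -0.2 0 0 0.0912'; python3 -c "
from h import *
print(tool()[0]);go([520,-330,200],45)"
```

```text
time_s: 6.12
ee_pos: [410.7, 259.3, 10.0]
ee_rot: [53.4, 89.6, 68.1]
force: [-1.6, -0.8, 11.8]
gripper_width: 57.7
time_s: 7.03
ee_pos: [412.4, 259.3, 213.2]
ee_rot: [32.9, 89.1, 47.6]
force: [0.1, -0.4, 1.1]
gripper_width: 91.2
[412.35546397 259.32266307 213.18409343]
turn [59.7   0.42 -0.81] shift [ 0.0077 -0.5974 -0.0456]
```

```bash
python3 -m handwheel '5 0 0 0 -0.02 -0.002 0.0912;10 0 0 0 -0.06 -0.005 0.0912;15 0 0 0 -0.1 -0.008 0.0912;20 0 0 0 -0.14 -0.011 0.0912;25 0 0 0 -0.18 -0.014 0.0912;30 0 0 0 -0.22 -0.017 0.0912;35 0 0 0 -0.26 -0.02 0.0912;40 0 0 0 -0.3 -0.023 0.0912;45 0 0 0 -0.34 -0.026 0.0912;50 0 0 0 -0.38 -0.03 0.0912;55 0 0 0 -0.42 -0.033 0.0912;59 0 0 0 -0.46 -0.036 0.0912'; python3 -c "
from h import *
print(tool()[0]);go([480,-290,200],45)"
```

```text
time_s: 8.03
ee_pos: [490.9, -198.1, 204.0]
ee_rot: [146.5, 89.6, 101.9]
force: [0.6, 0.1, 0.4]
gripper_width: 91.0
[ 490.92470484 -198.08491132  204.02289537]
turn [ 0.44 -0.33 -0.22] shift [ 0.0034 -0.0732  0.0567]
```

```bash
python3 -m handwheel '0 0 0 0 -0.02 0.03 0.0912;0 0 0 0 -0.04 0.06 0.0912;0 0 0 0 -0.06 0.09 0.0912;0 0 0 0 -0.075 0.13 0.0912;0 0 0 0 -0.075 0.165 0.0912;0 0 0 0 -0.075 0.178 0.0912;0 0 0 0 -0.075 0.178 0.0912;0 0 0 0 -0.075 0.178 0.0912'; python3 - <<'E'
from h import *
st=env.state(); im=env.grab_frame('wrist')[:,:,::-1]; cv2.imwrite('pics/w2.png',im); print(st['ee_pos'])
cv2.imwrite('pics/t2.png',env.grab_frame('top')[:,:,::-1])
hsv=cv2.cvtColor(im,cv2.COLOR_BGR2HSV); C=cam('wrist',st)
m=cv2.inRange(hsv,np.array((18,100,40)),np.array((34,255,255))); c=cv2.convexHull(max(cv2.findContours(m,0,1)[0],key=cv2.contourArea)); p=cv2.approxPolyDP(c,3,True).reshape(-1,2); print(p.tolist(),onplane(C,p,65).round(0)[:,:2].tolist())
E
```

```text
time_s: 8.7
ee_pos: [566.0, -374.0, 202.2]
ee_rot: [152.1, 89.5, 107.8]
force: [0.6, 0.6, 0.5]
gripper_width: 91.4
[ 566.0404904  -373.98889433  202.23403195]
[[355, 91], [353, 220], [284, 221], [280, 91]] [[506.0, -281.0], [575.0, -348.0], [538.0, -387.0], [467.0, -320.0]]
```

View pics/w2.png

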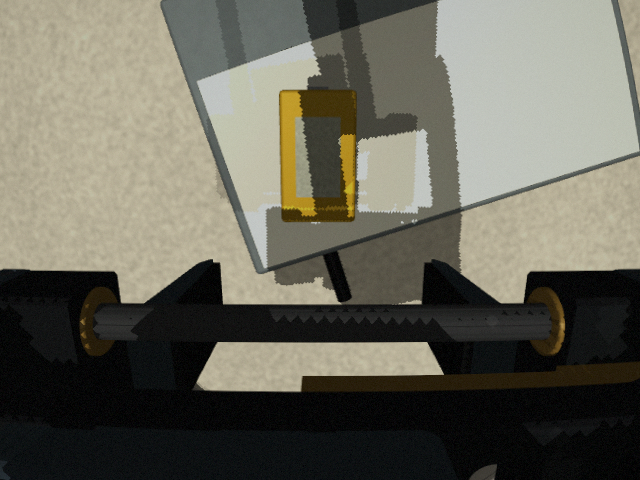

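The wrist view shows the whole yellow box, corners (280,91) to (355,221): centre (521,-334), jaw yaw about 45.5. Nothing blocks the fingers.

```bash
python3 -c "
from h import *
go([521,-334,31.5],45.5)
C=cam('top');im=cv2.imread('pics/t2.png');hsv=cv2.cvtColor(im,cv2.COLOR_BGR2HSV);m=cv2.inRange(hsv,np.array((0,120,60)),np.array((8,255,255)));k=np.zeros_like(m);k[260:350,215:330]=255;c=max(cv2.findContours(m&k,0,1)[0],key=cv2.contourArea);p=cv2.approxPolyDP(cv2.convexHull(c),2,True).reshape(-1,2);print(onplane(C,p,43).round(0)[:,:2].tolist(),onplane(C,p,43).mean(0))"
```

```text
turn [ 0.23 -0.34 -0.24] shift [ 0.1725 -0.004  -0.0583]
[[463.0, 241.0], [367.0, 219.0], [355.0, 272.0], [448.0, 297.0]] [408.15229786 257.33194515  43.        ]
```

```bash
python3 -m handwheel '0 0 0 0 -0.004 -0.03 0.0912;0 0 0 0.02 -0.004 -0.058 0.0912;0 0 0 0.06 -0.004 -0.058 0.0912;0 0 0 0.1 -0.004 -0.058 0.0912;0 0 0 0.13 -0.004 -0.058 0.0912;0 0 0 0.155 -0.004 -0.058 0.0912;0 0 0 0.172 -0.004 -0.058 0.0912;0 0 0 0.172 -0.004 -0.058 0.0912;0 0 0 0.172 -0.004 -0.058 0.05;0 0 0 0.172 -0.004 -0.058 0.05;0 0 0 0.172 -0.004 -0.058 0.05;0 0 0 0.172 -0.004 -0.058 0.05' 30; python3 -m handwheel '0 0 0 0 0 0 0.05;0 0 0 0 0 0 0.05;0 0 0 0 0 0 0.05'; python3 -m handwheel '0 0 0 -0.03 0 0 0.05;0 0 0 -0.06 0 0 0.05;0 0 0 -0.10 0 0 0.05;0 0 0 -0.12 0 0 0.05;0 0 0 -0.12 0 0 0.05'; python3 -c "
from h import *
print(tool()[0]);go([439.6,152.1,140],104.67)"
```

```text
time_s: 9.8
ee_pos: [523.4, -336.1, 34.6]
ee_rot: [92.4, 89.7, 48.1]
force: [-0.6, -0.5, -0.3]
gripper_width: 67.2
time_s: 10.05
ee_pos: [523.1, -335.9, 33.9]
ee_rot: [109.5, 89.7, 65.2]
force: [-0.2, 1.0, 6.2]
gripper_width: 58.0
time_s: 10.47
ee_pos: [524.9, -338.1, 158.0]
ee_rot: [42.9, 89.5, -1.4]
force: [1.7, 0.3, -1.5]
gripper_width: 57.6
[ 524.91345596 -338.08820314  158.01610959]
turn [-58.97   0.54  -0.13] shift [ 0.0171  0.2911 -0.4035]
```

```bash
python3 -m handwheel '-5 0 0 0 0.015 -0.021 0.05;-10 0 0 0 0.037 -0.052 0.05;-16 0 0 0 0.06 -0.084 0.05;-22 0 0 0 0.083 -0.116 0.05;-28 0 0 0 0.106 -0.148 0.05;-34 0 0 0 0.129 -0.18 0.05;-41 0 0 0 0.152 -0.212 0.05;-48 0 0 0 0.175 -0.244 0.05;-54 0 0 0 0.198 -0.276 0.05;-59 0 0 0 0.221 -0.308 0.05;-59 0 0 0 0.244 -0.34 0.05;-59 0.5 0 0 0.267 -0.371 0.05' ; python3 -m handwheel '0 0 0 0.02 0 -0.01 0.05;0 0 0 0.03 0.01 -0.035 0.05;0 0 0 0.04 0.01 -0.035 0.05;0 0 0 0.04 0.01 -0.035 0.05;0 0 0 0.04 0.01 -0.035 0.05'; python3 -c "
from h import *
print(tool()[0]);go([439.6,152.1,60],104.67);go([439.6,152.1,12.5],104.67)"
```

```text
time_s: 11.47
ee_pos: [441.0, 115.3, 153.6]
ee_rot: [132.7, 89.3, 147.4]
force: [0.6, -1.0, -2.4]
gripper_width: 58.0
time_s: 11.88
ee_pos: [406.0, 114.8, 114.4]
ee_rot: [128.5, 89.3, 143.2]
force: [0.1, 0.2, -1.9]
gripper_width: 57.7
[406.02791854 114.80027191 114.42925964]
turn [ 0.05 -0.42 -0.53] shift [0.0544 0.027  0.0423]
turn [ 0.05 -0.42 -0.53] shift [0.1019 0.0266 0.0427]
```

```bash
python3 -m handwheel '0 0 0 0 0.02 0.03 0.05;0 0 0 0.03 0.0268 0.0425 0.05;0 0 0 0.06 0.0268 0.0425 0.05;0 -0.4 -0.5 0.08 0.0268 0.0425 0.05;0 -0.4 -0.5 0.09 0.0268 0.0425 0.05;0 -0.4 -0.5 0.094 0.0268 0.0425 0.05;0 -0.4 -0.5 0.098 0.0268 0.0425 0.05;0 -0.4 -0.5 0.102 0.0268 0.0425 0.05;0 -0.4 -0.5 0.102 0.0268 0.0425 0.05;0 -0.4 -0.5 0.102 0.0268 0.0425 0.05'
```

```text
time_s: 12.72
ee_pos: [440.9, 152.5, 14.1]
ee_rot: [11.3, 89.8, 26.0]
force: [-0.1, -0.3, -3.0]
gripper_width: 57.8
```

```bash
python3 -m handwheel '0 0 0 0.002 0 0 0.05;0 0 0 0.003 0 0 0.05;0 0 0 0.003 0 0 0.05'; python3 -m handwheel '0 0 0 0 0 0 0.08;0 0 0 0 0 0 0.085;0 0 0 0 0 0 0.085;0 0 0 0 0 0 0.085;0 0 0 -0.02 0 0 0.085;0 0 0 -0.06 0 0 0.085;0 0 0 -0.1 0 0 0.0912;0 0 0 -0.14 0 0 0.0912;0 0 0 -0.18 0 0 0.0912;0 0 0 -0.21 0 0 0.0912;0 0 0 -0.25 0 0 0.0912;0 0 0 -0.25 0 0 0.0912'; python3 -c "
from h import *
print(tool()[0])
b=np.array([598.5,261.6]);r=R.from_euler('z',12.4,degrees=True)
for y in (115,0): print((r.apply([-3,y,0])[:2]+b))
go([*(r.apply([-3+40,60,0])[:2]+b),265],102.4)"
```

```text
time_s: 12.97
ee_pos: [441.3, 152.6, 11.8]
ee_rot: [7.0, 89.7, 21.7]
force: [-0.4, -0.5, 5.5]
gripper_width: 58.1
time_s: 13.97
ee_pos: [443.4, 153.4, 268.0]
ee_rot: [4.6, 89.0, 19.3]
force: [0.5, 0.8, 0.7]
gripper_width: 91.3
[443.42000517 153.35209984 267.99431288]
[570.87542054 373.27310603]
[595.56998316 260.95579402]
turn [ 2.31  0.96 -0.1 ] shift [0.0068 0.1238 0.2168]
```

```bash
python3 -m handwheel '0 0 0 0 0.02 0.034 0.0912;0 0 0 0 0.04 0.07 0.0912;0 0 0 0 0.06 0.105 0.0912;0 0 0 0 0.08 0.14 0.0912;0 0 0 0 0.1 0.17 0.0912;2.3 0 0 0 0.115 0.19 0.0912;2.3 1 0 0 0.124 0.205 0.0912;2.3 1 0 0 0.124 0.205 0.0912;2.3 1 0 0 0.124 0.205 0.0912;2.3 1 0 0 0.124 0.205 0.0912'; python3 - <<'E'
from h import *
st=env.state(); im=env.grab_frame('wrist')[:,:,::-1]; cv2.imwrite('pics/w3.png',im); print(st['ee_pos'],st['ee_rot'])
np.save('w3.npy',np.r_[st['ee_pos'],st['ee_rot']])
b=np.array([598.5,261.6,0]);r=R.from_euler('z',12.4,degrees=True);C=cam('wrist',st)
for y in (115,0,-115): print(proj(C,r.apply([[-3,y,175]])+b),proj(C,r.apply([[35,y-26,135],[35,y+26,135]])+b).round().tolist())
E
```

```text
time_s: 14.8
ee_pos: [606.0, 323.4, 260.5]
ee_rot: [-178.7, 89.0, -166.3]
force: [-0.8, -0.4, -0.1]
gripper_width: 91.2
[606.0273735  323.44490362 260.52411577] [-178.67614921   89.03237012 -166.27758952]
[[407.97449893 216.84086403]] [[361.0, 258.0], [428.0, 258.0]]
[[231.93264189 216.85986295]] [[212.0, 258.0], [279.0, 258.0]]
[[ 65.79055481 217.85854011]] [[72.0, 257.0], [134.0, 257.0]]
```

View pics/w3.png

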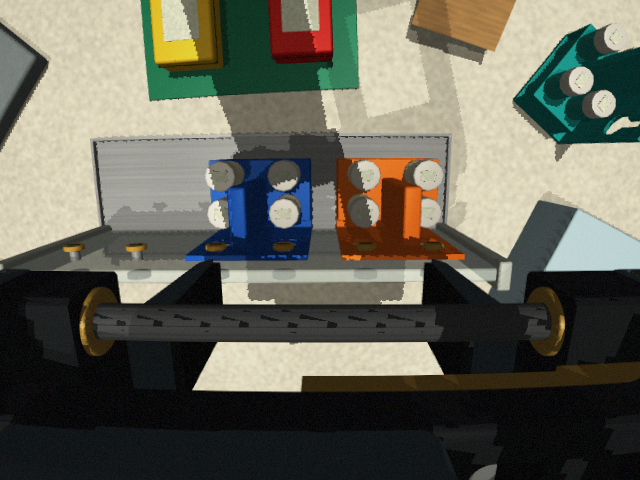

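The wrist view shows the caddies hanging parallel to the board, blue handle near (237,210) and orange near (412,212). The free screws are at (73,248) and (136,247). One enlarged crop next to read the handle tops.

```bash
python3 -c "
import cv2
im=cv2.imread('pics/w3.png')[125:285,180:480]
cv2.imwrite('pics/c3.png',cv2.resize(cv2.convertScaleAbs(im,alpha=1.5,beta=20),None,fx=2.6,fy=2.6,interpolation=cv2.INTER_CUBIC))"
```

```text
(no output)
```

View pics/c3.png

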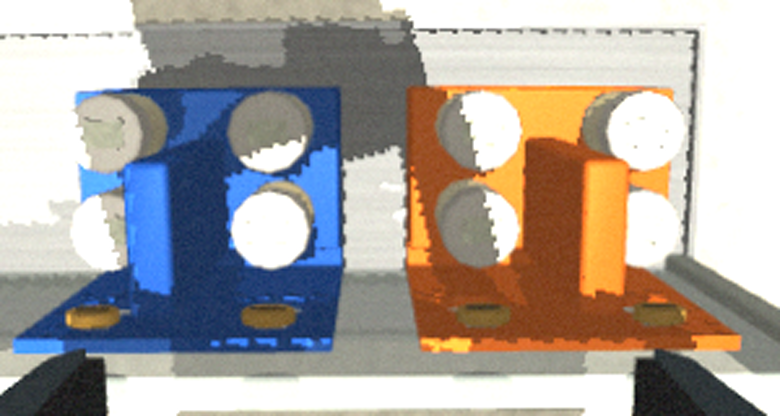

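```bash
cat >> h.py <<'E'
E
python3 - <<'E'
from h import *
v=np.load('w3.npy');C=cam('wrist',{'ee_pos':v[:3],'ee_rot':v[3:]})
c=lambda p:np.float64(p)/2.6+[180,125]
P=onplane(C,c([(149.5,228),(604,227)]),175);print(P, np.linalg.norm(P[0]-P[1]));d=P[1]-P[0];print('yaw from handles',np.degrees(np.arctan2(-d[0],d[1])))
tr=onplane(C,[(94,138),(449,135)],12);print('tray front',tr)
print(fit(C,[[-3,0,175],[-3,115,175],[-65,-190,12],[-65,190,12],[23,-141,135],[23,-89,135]],np.r_[c([(149.5,228),(604,227)]),[(94,138),(449,135)],[(73,247),(136,247)]],0,[598,261,12.4]))
# keyhole/back plate
P2=onplane(C,c([(15,350),(332,349),(421,350),(740,348)]),152);print(P2)
go([*P[1,:2],200],102.5)
E
```

```text
[[592.08607635 264.06985727 175.        ]
 [567.36827779 375.28348763 175.        ]] 113.92735028444794
yaw from handles 12.530603801348162
tray front [[576.0964941   70.09827069  12.        ]
 [495.7610007  433.49886116  12.        ]]
(array([597.85727145, 264.68146292,  13.18088891]), np.float64(4.777890653884157))
[[638.67982095 228.35374469 152.        ]
 [619.03480546 315.74903674 152.        ]
 [613.9848009  340.06753135 152.        ]
 [594.17959026 428.09005391 152.        ]]
turn [-0.12 -0.93  0.01] shift [ 0.0615  0.0591 -0.0255]
```

```bash
python3 -c "
from h import *
go([593.,263.2,200],102.6);go([593,263.2,135],102.6)"
```

```text
turn [-0.22 -0.93  0.01] shift [ 0.0615 -0.0559 -0.0245]
turn [-0.22 -0.93  0.01] shift [ 0.1265 -0.0559 -0.0235]
```

```bash
python3 -m handwheel '0 0 0 0 -0.03 -0.012 0.06;-0.2 -0.9 0 0 -0.056 -0.0235 0.06;-0.2 -0.9 0 0.03 -0.056 -0.0235 0.06;-0.2 -0.9 0 0.06 -0.056 -0.0235 0.06;-0.2 -0.9 0 0.08 -0.056 -0.0235 0.06;-0.2 -0.9 0 0.08 -0.056 -0.0235 0.06;-0.2 -0.9 0 0.08 -0.056 -0.0235 0.06' 5; python3 - <<'E'
from h import *
st=env.state();print(st['ee_pos'],st['ee_rot']);im=env.grab_frame('wrist')[:,:,::-1]
np.save('w4.npy',np.r_[st['ee_pos'],st['ee_rot']])
cv2.imwrite('pics/w4.png',cv2.convertScaleAbs(im[100:340,120:520],alpha=1.4,beta=15).repeat(2,0).repeat(2,1))
C=cam('wrist',st);print((proj(C,[[593,263.2,175]])-[120,100])*2)
E
```

```text
time_s: 15.43
ee_pos: [593.6, 263.3, 181.6]
ee_rot: [178.4, 89.9, -169.1]
force: [-0.5, 0.1, 0.3]
gripper_width: 60.3
[593.63581782 263.27896161 181.55631652] [ 178.37293129   89.93683016 -169.05786335]
[[403.97560725 381.34926613]]
```

View pics/w4.png

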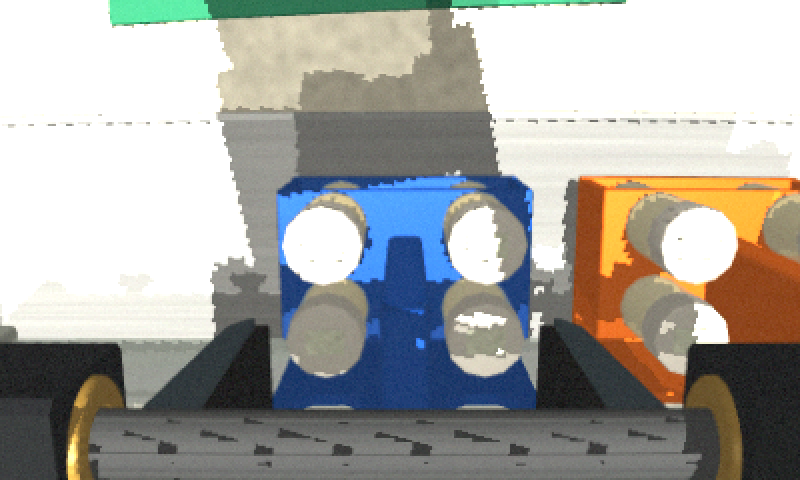

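The handle sits at crop x 386–424, centred between the fingers (270 and 540), so it is aligned. Going down to close.

```bash
python3 -m handwheel '0 0 0 0.02 0 0 0.06;0 0 0 0.035 0 0 0.06;0 0 0 0.046 0 0 0.06;0 0 0 0.046 0 0 0.06;0 0 0 0.046 0 0 0.02;0 0 0 0.046 0 0 0.005;0 0 0 0.046 0 0 0.005;0 0 0 0.046 0 0 0.005;0 0 0 0.046 0 0 0.005;0 0 0 0.046 0 0 0.005;0 0 0 0.046 0 0 0.005;0 0 0 0.046 0 0 0.005' 5; python3 -m handwheel '0 0 0 0 0 0 0.005;0 0 0 0 0 0 0.005;0 0 0 0 0 0 0.005' 45; python3 -c "
from h import *
s=env.state();print(s['force'],s['ee_rot'],tool()[0], go(tool()[0],102.6))"
```

```text
time_s: 16.48
ee_pos: [594.4, 264.1, 135.4]
ee_rot: [136.9, 90.0, 149.5]
force: [-0.2, -0.4, 0.6]
gripper_width: 11.9
time_s: 16.73
ee_pos: [594.4, 264.1, 135.3]
ee_rot: [145.4, 90.0, 158.0]
force: [-0.9, -0.9, 1.0]
gripper_width: 11.6
turn [ 0.01 -0.01 -0.01] shift [0. 0. 0.]
[-0.8830605  -0.85848907  1.00905957] [145.37656645  89.98351757 157.98182253] [594.3932679  264.08271831 135.32147244] (array([ 0.00525608, -0.01356388, -0.00936437]), array([0., 0., 0.]))
```

```bash
python3 -m handwheel '0 0 0 -0.007 0 0 0.005;0 0 0 -0.014 0 0 0.005;0 0 0 -0.021 0 0 0.005;0 0 0 -0.028 0 0 0.005;0 0 0 -0.028 0 0 0.005;0 0 0 -0.028 0 0 0.005;0 0 0 -0.028 0 0 0.005'
```

```text
time_s: 17.32
ee_pos: [594.4, 264.2, 163.3]
ee_rot: [70.7, 90.0, 83.3]
force: [-0.1, -0.5, -2.8]
gripper_width: 11.7
```

Lifted 28.0 mm, and the force equals the caddy's weight. Pulling straight along -tool z.

```bash
python3 -m handwheel '0 0 0 0 0 -0.006 0.005;0 0 0 0 0 -0.012 0.005;0 0 0 0 0 -0.018 0.005;0 0 0 0 0 -0.024 0.005;0 0 0 0 0 -0.03 0.005;0 0 0 0 0 -0.03 0.005'
```

```text
time_s: 17.82
ee_pos: [563.7, 257.3, 163.5]
ee_rot: [169.7, 89.9, -177.7]
force: [-0.8, -0.2, -3.3]
gripper_width: 11.8
```

```bash
python3 -m handwheel '0 0 0 0 0 -0.02 0.005;0 0 0 0 0 -0.045 0.005;0 0 0 0 0 -0.065 0.005;0 0 0 -0.02 0 -0.075 0.005;0 0 0 -0.05 0 -0.075 0.005;0 0 0 -0.07 0 -0.075 0.005;0 0 0 -0.07 0 -0.075 0.005'; python3 -c "
from h import *
print(tool()[0]);go([528,-307,215],63.6)"
```

```text
time_s: 18.4
ee_pos: [494.5, 242.5, 238.4]
ee_rot: [13.5, 89.4, 26.1]
force: [0.7, 0.3, -2.4]
gripper_width: 11.9
[494.50361278 242.45640139 238.38810251]
turn [39.01  0.55 -0.36] shift [ 0.021  -0.5436 -0.0875]
```

```bash
python3 -m handwheel '2 0 0 0 -0.015 -0.002 0.005;5 0 0 0 -0.045 -0.007 0.005;9 0 0 0 -0.08 -0.013 0.005;13 0 0 0 -0.115 -0.019 0.005;17 0 0 0 -0.15 -0.024 0.005;21 0 0 0 -0.185 -0.03 0.005;25 0 0 0 -0.22 -0.035 0.005;29 0 0 0 -0.255 -0.041 0.005;33 0 0 0 -0.29 -0.047 0.005;36 0 0 0 -0.325 -0.052 0.005;39 0 0 0 -0.36 -0.058 0.005;39 0 0 0 -0.395 -0.064 0.005'; python3 -m handwheel '0 0 0 0 -0.016 0.011 0.005;0 0 0 0 -0.016 0.011 0.005;0 0 0 0 -0.016 0.011 0.005'; python3 -c "
from h import *
print(env.state()['gripper_width'],tool()[0]);go([528,-307,200],63.6)"
```

```text
time_s: 19.4
ee_pos: [515.1, -159.9, 231.7]
ee_rot: [173.1, 89.9, 146.6]
force: [1.1, 0.1, -2.5]
gripper_width: 11.8
time_s: 19.65
ee_pos: [518.0, -178.1, 231.5]
ee_rot: [166.5, 89.8, 140.0]
force: [-0.5, 0.9, -4.1]
gripper_width: 11.9
11.89029287978967 [ 517.98206783 -178.08087139  231.54378588]
turn [-0.14 -0.16 -0.04] shift [ 0.0313 -0.1109  0.0666]
```

```bash
python3 -m handwheel '0 0 0 0 -0.025 0.015 0.005;0 0 0 0 -0.055 0.033 0.005;0 0 0 0 -0.085 0.051 0.005;0 0 0 0.01 -0.111 0.0665 0.005;0 0 0 0.03 -0.111 0.0665 0.005;0 0 0 0.05 -0.111 0.0665 0.005;0 0 0 0.07 -0.111 0.0665 0.005;0 0 0 0.085 -0.111 0.0665 0.005;0 0 0 0.095 -0.111 0.0665 0.005;0 0 0 0.095 -0.111 0.0665 0.005;0 0 0 0.095 -0.111 0.0665 0.005'; python3 -c "
from h import *
print(tool()[0]);go([528,-307,130],63.6)"
```

```text
time_s: 20.57
ee_pos: [528.9, -305.5, 137.8]
ee_rot: [148.3, 89.9, 122.0]
force: [0.3, -0.2, -2.9]
gripper_width: 12.3
[ 528.89580317 -305.4678104   137.84090828]
turn [ 0.06 -0.06 -0.04] shift [ 0.0078 -0.0018 -0.0001]
```

```bash
python3 -m handwheel '0 0 0 0.003 0 0 0.005;0 0 0 0.005 0 0 0.005;0 0 0 0.006 0 0 0.005;0 0 0 0.006 0 0 0.005'; python3 -m handwheel '0 0 0 0.001 0 0 0.005;0 0 0 0.002 0 0 0.005;0 0 0 0.002 0 0 0.005'
```

```text
time_s: 20.9
ee_pos: [528.9, -306.4, 132.5]
ee_rot: [32.7, 90.0, 6.3]
force: [0.3, 0.2, -4.0]
gripper_width: 11.7
time_s: 21.15
ee_pos: [529.0, -306.6, 130.7]
ee_rot: [15.9, 89.9, -10.5]
force: [1.0, 0.2, -0.5]
gripper_width: 11.7
```

```bash
python3 -m handwheel '0 0 0 0.001 0 0 0.005;0 0 0 0.001 0 0 0.005'; python3 -c "
from h import *
C=cam('scene');cv2.imwrite('pics/s1.png',cv2.resize(env.grab_frame('scene')[:,:,::-1][110:310,130:400],None,fx=2.4,fy=2.4))"
```

```text
time_s: 21.32
ee_pos: [529.0, -306.6, 130.7]
ee_rot: [9.9, 89.9, -16.5]
force: [-0.6, 0.6, 4.6]
gripper_width: 11.5
```

View pics/s1.png

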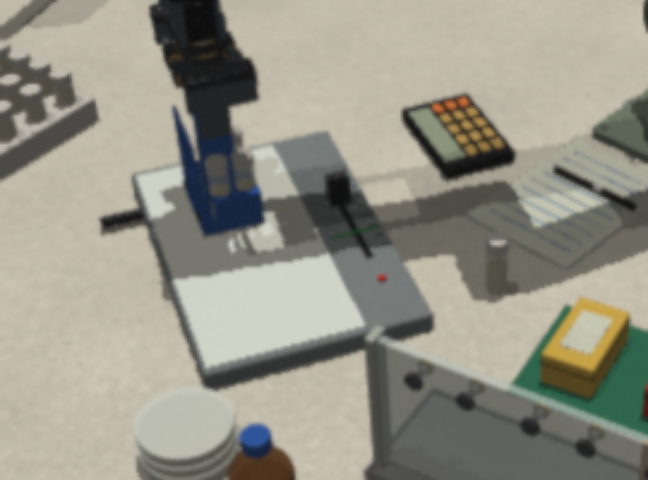

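The scene view shows the blue caddy upright on the white surface at crop (225,190), behind the control strip, with the dimmer untouched. Releasing and going to orange.

```bash
python3 -m handwheel '0 0 0 0 0 0 0.03;0 0 0 0 0 0 0.06;0 0 0 0 0 0 0.06;0 0 0 0 0 0 0.06;0 0 0 -0.02 0 0 0.06;0 0 0 -0.05 0 0 0.06;0 0 0 -0.09 0 0 0.06;0 0 0 -0.12 0 0 0.06;0 0 0 -0.13 0 0 0.06;0 0 0 -0.13 0 0 0.06' 5; python3 -c "
from h import *
print(tool()[0]);go([569,375.8,262],102.6)
cv2.imwrite('pics/t3.png',env.grab_frame('top')[:,:,::-1])"
```

```text
time_s: 22.2
ee_pos: [530.1, -307.2, 262.4]
ee_rot: [-2.0, 89.6, -28.4]
force: [0.7, 0.8, -0.9]
gripper_width: 59.9
[ 530.06934176 -307.21768669  262.42112576]
turn [-38.99   0.36   0.14] shift [-0.0015  0.6291 -0.2688]
```

```bash
python3 -m handwheel '-2 0 0 0 0.018 -0.008 0.06;-5 0 0 0 0.055 -0.024 0.06;-9 0 0 0 0.092 -0.039 0.06;-13 0 0 0 0.129 -0.055 0.06;-17 0 0 0 0.166 -0.071 0.06;-21 0 0 0 0.203 -0.087 0.06;-25 0 0 0 0.24 -0.102 0.06;-29 0 0 0 0.277 -0.118 0.06;-33 0 0 0 0.314 -0.134 0.06;-36 0 0 0 0.351 -0.15 0.06;-39 0 0 0 0.388 -0.166 0.06;-39 0 0 0 0.42 -0.18 0.06'; python3 -m handwheel '0 0 0 0 0.01 0.03 0.06;0 0 0 0 0.01 0.03 0.06;0 0 0 0 0.01 0.03 0.06'; python3 -c "
from h import *
print(tool()[0]);go([569,375.8,200],102.6)"
```

```text
time_s: 23.25
ee_pos: [552.7, 152.1, 256.3]
ee_rot: [172.7, 89.7, -174.6]
force: [1.0, 0.3, -0.2]
gripper_width: 60.0
time_s: 23.5
ee_pos: [580.7, 166.8, 255.7]
ee_rot: [-177.9, 89.7, -165.2]
force: [0.4, -1.1, 0.2]
gripper_width: 60.3
[580.6994323  166.77576303 255.73815495]
turn [ 0.1  -0.34  0.01] shift [0.0555 0.2065 0.0349]
```

```bash
python3 -m handwheel '0 0 0 0 0.035 0.006 0.06;0 0 0 0 0.075 0.012 0.06;0 0 0 0 0.115 0.019 0.06;0 0 0 0 0.15 0.025 0.06;0 0 0 0 0.18 0.03 0.06;0 0 0 0.01 0.2 0.034 0.06;0 0 0 0.04 0.2065 0.035 0.06;0 0 0 0.07 0.2065 0.035 0.06;0 0 0 0.07 0.2065 0.035 0.06;0 0 0 0.07 0.2065 0.035 0.06'; python3 - <<'E'
from h import *
st=env.state();print(st['ee_pos'],st['ee_rot']);im=env.grab_frame('wrist')[:,:,::-1]
cv2.imwrite('pics/w5.png',cv2.convertScaleAbs(im[100:340,120:520],alpha=1.4,beta=15).repeat(2,0).repeat(2,1))
go([569,375.8,135.5],102.6)
E
```

```text
time_s: 24.33
ee_pos: [569.1, 373.3, 186.9]
ee_rot: [-159.9, 89.6, -147.4]
force: [-0.4, 0.7, 0.5]
gripper_width: 60.1
[569.11016729 373.32386927 186.87437249] [-159.94931136   89.63277586 -147.40451884]
turn [-0.07 -0.07  0.02] shift [ 0.0538  0.002  -0.001 ]
```

View pics/w5.png

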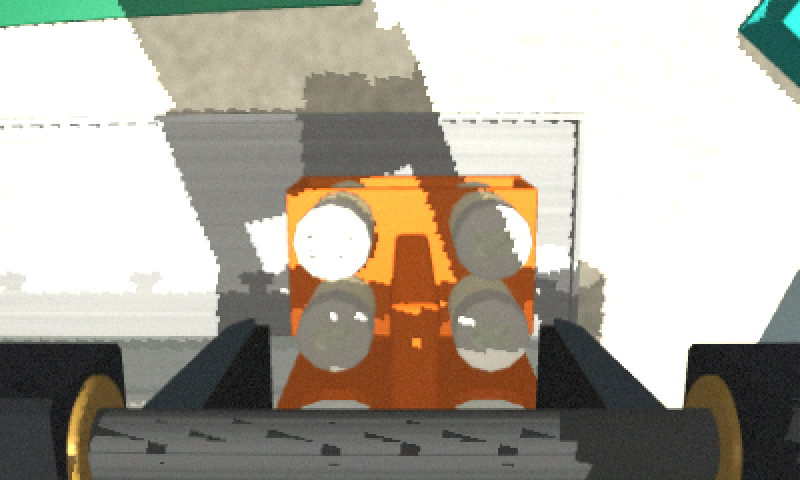

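The orange handle is centred at crop x≈412 and the fingers at 405, a 2 mm offset that the planned shift covers.

```bash
python3 -m handwheel '0 0 0 0.02 0.002 -0.001 0.06;0 0 0 0.04 0.002 -0.001 0.06;0 0 0 0.0525 0.002 -0.001 0.06;0 0 0 0.0525 0.002 -0.001 0.06;0 0 0 0.0525 0.002 -0.001 0.02;0 0 0 0.0525 0.002 -0.001 0.005;0 0 0 0.0525 0.002 -0.001 0.005;0 0 0 0.0525 0.002 -0.001 0.005;0 0 0 0.0525 0.002 -0.001 0.005;0 0 0 0.0525 0.002 -0.001 0.005;0 0 0 0.0525 0.002 -0.001 0.005;0 0 0 0.0525 0.002 -0.001 0.005' 5; python3 -m handwheel '0 0 0 0 0 0 0.005;0 0 0 0 0 0 0.005;0 0 0 0 0 0 0.005' 45; python3 -c "
from h import *
go(tool()[0],102.6)"
```

```text
time_s: 25.38
ee_pos: [568.9, 376.8, 136.9]
ee_rot: [-139.7, 90.0, -127.1]
force: [-0.4, -0.5, 0.3]
gripper_width: 11.5
time_s: 25.63
ee_pos: [568.9, 376.8, 136.9]
ee_rot: [-161.9, 90.0, -149.3]
force: [0.2, -0.4, 0.6]
gripper_width: 11.5
turn [ 0.01 -0.02  0.01] shift [0. 0. 0.]
```

```bash
python3 -m handwheel '0 0 0 -0.007 0 0 0.005;0 0 0 -0.014 0 0 0.005;0 0 0 -0.021 0 0 0.005;0 0 0 -0.028 0 0 0.005;0 0 0 -0.028 0 0 0.005;0 0 0 -0.028 0 0 0.005;0 0 0 -0.028 0 0 0.005'
```

```text
time_s: 26.22
ee_pos: [568.8, 377.1, 164.9]
ee_rot: [85.5, 90.0, 98.1]
force: [-1.5, 0.9, -1.7]
gripper_width: 11.9
```

```bash
python3 -m handwheel '0 0 0 0 0 -0.006 0.005;0 0 0 0 0 -0.012 0.005;0 0 0 0 0 -0.018 0.005;0 0 0 0 0 -0.024 0.005;0 0 0 0 0 -0.03 0.005;0 0 0 0 0 -0.03 0.005'
```

```text
time_s: 26.72
ee_pos: [538.3, 370.2, 165.0]
ee_rot: [167.5, 89.9, -179.8]
force: [-0.2, -0.9, -3.0]
gripper_width: 11.7
```

```bash
python3 -m handwheel '0 0 0 0 0 -0.02 0.005;0 0 0 0 0 -0.045 0.005;0 0 0 0 0 -0.065 0.005;0 0 0 -0.02 0 -0.075 0.005;0 0 0 -0.05 0 -0.075 0.005;0 0 0 -0.07 0 -0.075 0.005;0 0 0 -0.07 0 -0.075 0.005'; python3 -c "
from h import *
print(tool()[0]);go([595,-172.5,238],63.6)"
```

```text
time_s: 27.3
ee_pos: [468.6, 355.7, 240.1]
ee_rot: [24.1, 89.4, 36.7]
force: [1.5, 0.4, -1.6]
gripper_width: 12.0
[468.59112838 355.73051767 240.11339538]
turn [39.02  0.47 -0.45] shift [-3.000e-04 -5.431e-01  7.900e-03]
```

```bash
python3 -m handwheel '2 0 0 0 -0.015 0 0.005;5 0 0 0 -0.045 0 0.005;9 0 0 0 -0.08 0 0.005;13 0 0 0 -0.115 0 0.005;17 0 0 0 -0.15 0.001 0.005;21 0 0 0 -0.185 0.002 0.005;25 0 0 0 -0.22 0.003 0.005;29 0 0 0 -0.255 0.004 0.005;33 0 0 0 -0.29 0.005 0.005;36 0 0 0 -0.325 0.006 0.005;39 0 0 0 -0.36 0.007 0.005;39 0 0 0 -0.395 0.008 0.005'; python3 -m handwheel '0 0 0 0 -0.025 0.015 0.005;0 0 0 0 -0.03 0.02 0.005;0 0 0 0 -0.03 0.02 0.005;0 0 0 0 -0.03 0.02 0.005'; python3 -c "
from h import *
print(env.state()['gripper_width'],tool()[0]);go([595,-172.5,140],63.6)"
```

```text
time_s: 28.3
ee_pos: [559.3, -32.3, 232.6]
ee_rot: [-156.1, 89.8, 177.3]
force: [0.0, -0.1, -2.7]
gripper_width: 11.5
time_s: 28.63
ee_pos: [564.1, -65.5, 233.2]
ee_rot: [178.4, 89.8, 151.9]
force: [-0.3, 0.8, -2.6]
gripper_width: 11.7
11.669146303573783 [564.14457356 -65.48863327 233.17688278]
turn [-0.11 -0.19 -0.01] shift [ 0.0929 -0.082   0.0757]
```

```bash
python3 -m handwheel '0 0 0 0 -0.02 0.018 0.005;0 0 0 0 -0.045 0.042 0.005;0 0 0 0 -0.07 0.065 0.005;0 0 0 0.01 -0.082 0.0757 0.005;0 0 0 0.03 -0.082 0.0757 0.005;0 0 0 0.05 -0.082 0.0757 0.005;0 0 0 0.07 -0.082 0.0757 0.005;0 0 0 0.085 -0.082 0.0757 0.005;0 0 0 0.095 -0.082 0.0757 0.005;0 0 0 0.095 -0.082 0.0757 0.005;0 0 0 0.095 -0.082 0.0757 0.005'; python3 -c "
from h import *
print(tool()[0]);go([595,-172.5,131.5],63.6)"
```

```text
time_s: 29.55
ee_pos: [596.3, -171.4, 139.3]
ee_rot: [161.5, 89.9, 135.2]
force: [0.1, -0.6, -1.8]
gripper_width: 11.7
[ 596.32036722 -171.43290402  139.33127338]
turn [ 0.06 -0.07 -0.02] shift [ 0.0078 -0.0015 -0.0007]
```

```bash
python3 -m handwheel '0 0 0 0.003 -0.001 0 0.005;0 0 0 0.005 -0.001 0 0.005;0 0 0 0.006 -0.001 0 0.005;0 0 0 0.006 -0.001 0 0.005'; python3 -m handwheel '0 0 0 0.001 0 0 0.005;0 0 0 0.002 0 0 0.005;0 0 0 0.002 0 0 0.005'; python3 -m handwheel '0 0 0 0.001 0 0 0.005;0 0 0 0.001 0 0 0.005'
```

```text
time_s: 29.88
ee_pos: [596.1, -173.4, 134.0]
ee_rot: [45.2, 90.0, 18.8]
force: [-0.5, 0.6, -1.8]
gripper_width: 12.1
time_s: 30.13
ee_pos: [596.3, -173.5, 132.3]
ee_rot: [34.0, 89.9, 7.6]
force: [0.3, -0.0, 0.5]
gripper_width: 11.9
time_s: 30.3
ee_pos: [596.4, -173.5, 132.2]
ee_rot: [22.8, 89.9, -3.6]
force: [-0.9, 0.2, 5.4]
gripper_width: 11.8
```

```bash
python3 -m handwheel '0 0 0 0 0 0 0.03;0 0 0 0 0 0 0.06;0 0 0 0 0 0 0.06;0 0 0 0 0 0 0.06;0 0 0 -0.02 0 0 0.06;0 0 0 -0.05 0 0 0.06;0 0 0 -0.09 0 0 0.06;0 0 0 -0.12 0 0 0.06;0 0 0 -0.13 0 0 0.06;0 0 0 -0.13 0 0 0.06' 5; python3 -c "
from h import *
print(tool()[0]);go([434,-214,215],63.6)"
```

```text
time_s: 31.13
ee_pos: [597.5, -173.8, 264.0]
ee_rot: [12.1, 89.6, -14.3]
force: [0.0, -0.7, 0.4]
gripper_width: 60.1
[ 597.48862163 -173.84155211  264.00009865]
turn [ 0.    0.38 -0.08] shift [ 0.048  -0.1087 -0.1289]
```

```bash
python3 -m handwheel '0 0 0 0 -0.02 -0.035 0.06;0 0 0 0 -0.04 -0.07 0.06;0 0 0 0.02 -0.06 -0.1 0.06;0 0 0 0.04 -0.08 -0.125 0.06;0 0 0 0.048 -0.08 -0.128 0.06;0 0 0 0.048 -0.08 -0.128 0.06;0 0 0 0.048 -0.08 -0.128 0.06'; python3 - <<'E'
from h import *
st=env.state();print(st['ee_pos'],st['ee_rot']);im=env.grab_frame('wrist')[:,:,::-1]
np.save('w6.npy',np.r_[st['ee_pos'],st['ee_rot']])
cv2.imwrite('pics/w6.png',im); cv2.imwrite('pics/t4.png',env.grab_frame('top')[:,:,::-1])
cv2.imwrite('pics/w6c.png',cv2.convertScaleAbs(im[80:310,130:530],alpha=1.4,beta=15).repeat(2,0).repeat(2,1))
E
```

```text
time_s: 31.72
ee_pos: [445.9, -188.0, 211.7]
ee_rot: [157.2, 89.9, 130.8]
force: [0.7, -0.1, 0.6]
gripper_width: 59.7
[ 445.93058653 -188.01330873  211.68424521] [157.22631965  89.90593574 130.80998006]
```

View pics/w6c.png

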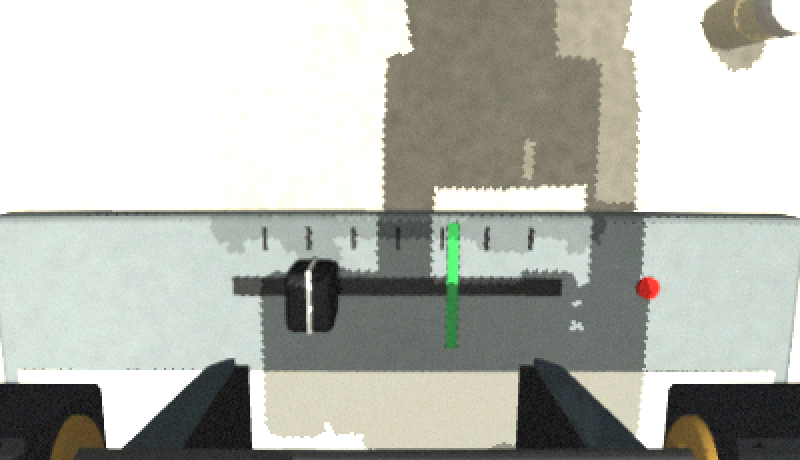

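The wrist crop shows the cap's white line at crop (309,300) and the green mark at (452,285). Nothing else is near the track.

```bash
python3 - <<'E'
from h import *
v=np.load('w6.npy');C=cam('wrist',{'ee_pos':v[:3],'ee_rot':v[3:]})
c=lambda x,y:(130+x/2,80+y/2)
cap=onplane(C,[c(309.5,300)],60)[0];mk=onplane(C,[c(455,222),c(451,347)],24);e=onplane(C,[c(2,213),c(797,213)],24)
ty=onplane(C,[c(235,287),c(560,287)],24)
print(cap,mk,ty); d=e[1]-e[0]; a=np.degrees(np.arctan2(d[1],d[0]));print('jaw yaw',a,np.linalg.norm(d))
u=np.array([np.cos(np.radians(a)),np.sin(np.radians(a)),0])
print('dist cap->mark',(mk-cap)@u,'track len',np.linalg.norm(ty[1]-ty[0]))
go([cap[0],cap[1],31],a)
E
```

```text
[ 432.33538338 -215.50897661   60.        ] [[ 434.81954141 -146.89639723   24.        ]
 [ 486.41027168 -173.30853409   24.        ]] [[ 416.82238479 -249.57664287   24.        ]
 [ 483.00852524 -116.35200732   24.        ]]
jaw yaw 63.60929465136163 363.81026468922806
dist cap->mark [62.56622552 61.83821608] track len 148.75956677674367
turn [ 0.03  0.07 -0.03] shift [ 0.1818 -0.0312 -0.0018]
```

```bash
python3 -m handwheel '0 0 0 0.03 -0.0312 -0.002 0.06;0 0 0 0.07 -0.0312 -0.002 0.06;0 0 0 0.11 -0.0312 -0.002 0.06;0 0 0 0.14 -0.0312 -0.002 0.06;0 0 0 0.165 -0.0312 -0.002 0.06;0 0 0 0.18 -0.0312 -0.002 0.06;0 0 0 0.18 -0.0312 -0.002 0.06;0 0 0 0.18 -0.0312 -0.002 0.03;0 0 0 0.18 -0.0312 -0.002 0.01;0 0 0 0.18 -0.0312 -0.002 0.01;0 0 0 0.18 -0.0312 -0.002 0.01;0 0 0 0.18 -0.0312 -0.002 0.01' 5; python3 -m handwheel '0 0 0 0 0 0 0.01;0 0 0 0 0 0 0.01;0 0 0 0 0 0 0.01' 8; python3 -c "
from h import *
print(tool()[0])"
```

```text
time_s: 32.82
ee_pos: [430.9, -215.5, 33.7]
ee_rot: [6.7, 89.9, -19.7]
force: [-1.0, -0.5, -0.0]
gripper_width: 29.7
time_s: 33.07
ee_pos: [430.4, -215.3, 33.2]
ee_rot: [25.9, 89.9, -0.5]
force: [-0.5, 0.9, 3.9]
gripper_width: 19.8
[ 430.44777816 -215.26978843   33.22984791]
```

Gripped at 19.8 mm, the cap's width. Sliding 60 mm first.

```bash
python3 -m handwheel '0 0 0 0 0.008 0 0.01;0 0 0 0 0.018 0 0.01;0 0 0 0 0.028 0 0.01;0 0 0 0 0.038 0 0.01;0 0 0 0 0.048 0 0.01;0 0 0 0 0.056 0 0.01;0 0 0 0 0.061 0 0.01;0 0 0 0 0.061 0 0.01;0 0 0 0 0.061 0 0.01' 8; python3 -m handwheel '0 0 0 0 0 0 0.03;0 0 0 0 0 0 0.05;0 0 0 0 0 0 0.05;0 0 0 -0.04 0 0 0.06;0 0 0 -0.08 0 0 0.06;0 0 0 -0.12 0 0 0.06;0 0 0 -0.16 0 0 0.06;0 0 0 -0.16 0 0 0.06;0 0 0 -0.16 0 0 0.06' 8; python3 - <<'E'
from h import *
st=env.state();im=env.grab_frame('wrist')[:,:,::-1];print(st['ee_pos'])
np.save('w7.npy',np.r_[st['ee_pos'],st['ee_rot']])
cv2.imwrite('pics/w7.png',im); 
cv2.imwrite('pics/w7c.png',cv2.resize(cv2.convertScaleAbs(im[170:270,220:420],alpha=1.4,beta=15),None,fx=4,fy=4,interpolation=cv2.INTER_CUBIC))
E
```

```text
time_s: 33.82
ee_pos: [458.2, -159.7, 33.2]
ee_rot: [46.9, 89.9, 20.5]
force: [0.5, 1.8, 4.2]
gripper_width: 19.8
time_s: 34.57
ee_pos: [458.4, -161.0, 194.8]
ee_rot: [8.9, 89.7, -17.5]
force: [-0.2, -0.1, -1.0]
gripper_width: 60.0
[ 458.43915    -161.0438064   194.81717753]
```

View pics/w7c.png

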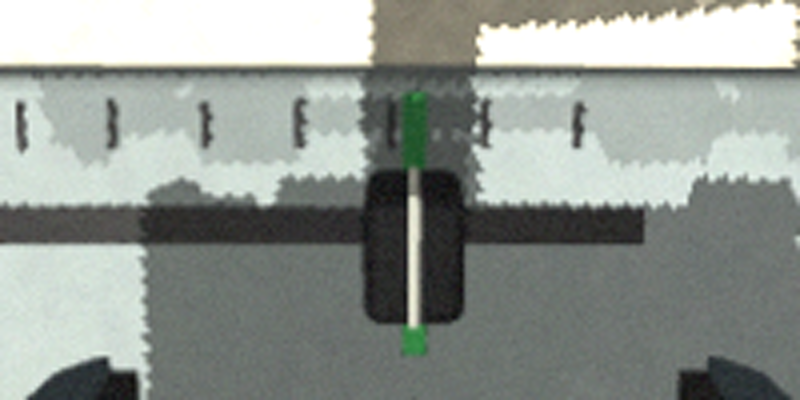

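The cap's white line (crop x≈414) sits on the green mark (x≈415), close to the image axis, so parallax is negligible. Now backing the arm off and checking everything.

```bash
python3 -m handwheel '0 0 0 -0.03 0 -0.02 0.06;0 0 0 -0.06 0.02 -0.05 0.06;0 0 0 -0.09 0.03 -0.08 0.06;0 0 0 -0.1 0.04 -0.1 0.06;0 0 0 -0.1 0.04 -0.1 0.06;0 0 0 -0.1 0.04 -0.1 0.06'; python3 - <<'E'
from h import *
im=env.grab_frame('top')[:,:,::-1].copy();cv2.imwrite('pics/t5.png',im);C=cam('top')
s=env.grab_frame('scene')[:,:,::-1];cv2.imwrite('pics/s5.png',s)
cv2.imwrite('pics/f5.png',cv2.vconcat([cv2.resize(im[150:390,80:560],(720,360)),cv2.resize(s[120:340,150:560],(720,240))[:240]]))
hsv=cv2.cvtColor(im,cv2.COLOR_BGR2HSV)
for n,lo,hi in(('red',(0,120,60),(8,255,255)),('yel',(18,100,60),(34,255,255))):
    m=cv2.inRange(hsv,np.array(lo),np.array(hi));k=np.zeros_like(m);k[250:360,200:340]=255;c=max(cv2.findContours(m&k,0,1)[0],key=cv2.contourArea);p=cv2.approxPolyDP(cv2.convexHull(c),2,True).reshape(-1,2);w=onplane(C,p,43)[:,:2]
    l=(w-[425.7,205.3])@R.from_euler('z',14.67,degrees=True).as_matrix()[:2,:2];print(n,l.round(0).tolist())
E
```

```text
time_s: 35.12
ee_pos: [384.7, -79.7, 291.8]
ee_rot: [-171.6, 90.0, 162.1]
force: [0.1, -0.4, -0.1]
gripper_width: 60.1
red [[45.0, 25.0], [-53.0, 28.0], [-51.0, 82.0], [45.0, 83.0]]
yel [[47.0, -82.0], [-52.0, -82.0], [-51.0, -28.0], [48.0, -29.0]]
```

View pics/f5.png

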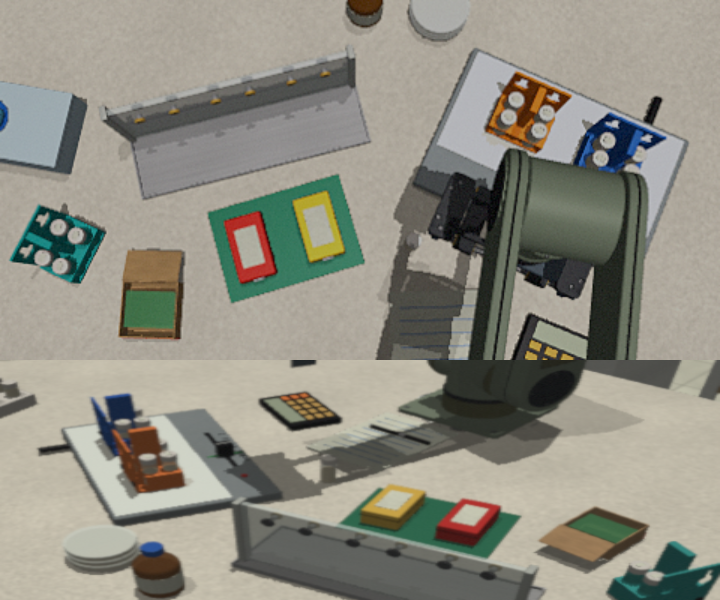

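The final views show both boxes flat and side by side within the mat, both caddies upright on the lit surface, the board empty, and the decoy and other items in place.

```bash
python3 -c "
from workcell import env
print(env.job_done(), env.state()['time_s'])"
```

```text
the job is handed in; nothing more can be done
the job is handed in; nothing more can be done
```

The job is handed in, after about 35 s of robot time; no verdict comes back.

**What I did, in the order asked:**
- **Slide boxes:** I moved the red and then the yellow box from the lit surface to the green mat, flat and about 110 mm apart.
- **Caddies:** only the blue and orange ones were hanging. I lifted each 28 mm, pulled it straight off, and stood it upright on the lit surface.
- **Dimmer:** I slid it about 61 mm, up to the green mark.

**Last checks:**
- **Boxes:** from the top camera, both lie within the mat, aligned with it to within about 2 degrees.
- **Caddies:** the top and scene views show both standing upright on the white surface and the board empty.
- **Dimmer:** in the close wrist picture the cap's white line lies on the green mark to within about 0.5 mm.
- **Other things:** the turquoise look-alike, petri dishes, bottle and carton look unmoved. The arm hid the spare vial from the top camera; in the scene view it looks in place.

**Small disagreements:** the top and wrist cameras differed by 2–4 mm on the panel, board and handle positions. My first estimates of the slide distance ranged from 57 to 63 mm, and the last wrist picture settled it. No grip slip or knocked box was seen.

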